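# Isolate, then snap the insulating cap onto the bare stud

### The arm

A 7-joint arm with a two-finger parallel gripper is mounted at the origin on the work surface. World frame = base frame: x ahead of the robot, y to its left, z up, the work surface at z = 0. Lengths are in m, angles in degrees, forces in N, time in s.
With the tool pointing down it reaches from about 0.425 to 0.875 m from the base axis. Payload 4.7 kg.
Tool frame: the origin (TCP) lies on the centre line of the jaws, within the pads' length; the fingertips stand 11 mm ahead of it and the grasp point (between the pads) lies 8 mm behind it (finger_overhang is the x of the fingertips in the tool frame, in m); x points along the fingers, z is the direction in which the jaws open and shut, and the axes are right-handed (so a half turn about x gives the same grasp; the last joint's range is limited). The gripper opens to 87 mm and grips with 3 to 60 N. Pads are 19 mm wide; open, the fingers measure 117 mm over their backs; the gripper's body (75 mm by 190 mm) begins 51 mm behind the grasp point.
Start: joints at [67.042, 18.392, -4.016, 83.108, 1.295, 78.541, -3.26], TCP at [0.262, -0.595, 0.197] pointing down, gripper open.
Joint ranges: [-163.93, 163.93], [-17.29, 119.83], [-79.2, 71.16], [3.27, 140.29], [-89.18, 269.18], [5.43, 117.66], [-154.24, 154.24]. Speed limits (degrees/s): [147.25, 147.25, 180, 180, 180, 180, 180].

### API

Orientations are given as [roll, pitch, yaw] about the fixed x, y, z axes, in that order (R = Rz(yaw) Ry(pitch) Rx(roll)).
In Python, from cell import get_obs, read_camera, sign_off, cut_out, finger_overhang gives the robot as it stands.
- The arm moves only by the tool servo_tool, never from a script. Its argument "rows" is one flat list of numbers, 5 for each row, row after row: the shift along the world's x, y, z in mm, then the turn about the world's z in degrees, then the closure, from 0 (fully open) to 1 (shut). A call has 1 to 10 rows; each row is the pose to reach, as a shift and turn from the pose commanded when the call began; what a row does not reach only later rows make up. A row lasts 1/12 s, in which the tool goes at most 41.7 mm and 7.16 degrees, less where a joint would pass 70% of its speed; a pose out of reach is approached as far as the arm can. A call with a gripper value outside its range is refused whole. The fingers move at their own pace and stop on an object; "force" is the grip in N (left out, the last holds). Time passes only in rows, so rows that repeat a pose let the fingers close. It gives the time, the measured TCP pose, the force and the opening at its end, in the units of the state.
- get_obs(): the state, without advancing time (a new reading comes with each control period).
- read_camera(name): name is "side" or "top"; returns a dict with "frame" (400x640x3 uint8, blue, green, red), "range_z" (400x640 float32, m along the optical axis (not along the pixel's ray), 0 where there is no reading), "intrinsics" (3x3 intrinsics, pixels), "cam_to_world" (4x4, takes a point from camera to world coordinates). Camera axes: x right, y down, z forward; pixel columns grow to the right and rows downward; lengths in m; the calibration is good to about 2 mm. A picture is of the moment at which its call begins.
- sign_off(): hands the job in, once; it reports no verdict.
Trained networks look in a picture, given as the dict that the camera call returned (one of the last four; its "shot" number tells which), for a name from the list of things; names that differ only in an ending like _2 or _b are one class to them, and where a whole thing is asked for, a point or a joint stands for the part that bears it (a point fixed in the world has none). Each returns a list of dicts, best first, with "score" (0 to 1); they miss things now and then, are a little off and sometimes report something else, mostly with a low value. They report only what shows in the picture. A call takes as long as a camera call. They do not tell look-alikes from the thing itself.
- cut_out(name, picture): "pixels" (400x640 bool, what is visible of it) and "extent" ([centre column, centre row, width, height] in pixels, round what is visible of it).
The state is a dict: "time_s": time; "qpos": joint angles; "joint_velocities": joint speeds; "effort": joint torques, N m; "tool_pos": TCP position; "tool_rot": TCP orientation; "force": force on the tool from outside, world axes, zero at the start; "wrist_torque": the same for the moment, N m; "grip_width": finger opening in m.
Only numpy, scipy, OpenCV 4.12 (cv2) and the standard library are available. Lean on these libraries where they do the work, as an engineer would, in place of code of your own. Each camera call takes 0.05 s, during which the arm holds its last target.

### The job

Make the bare terminal stud safe: first turn the rotary isolator a quarter turn anticlockwise (seen from above) until it clicks over to OFF, and only then bring the larger of the two loose black caps to the bare brass stud and press it on, past the click, until its flange sits flat on the ceramic. Do not let go of the cap: finish with the fingers still holding it and pressing it firmly down. Leave everything else on the ledge where it is.

Things in the scene. Friction and masses are not known exactly. Their poses are not given: they have to be found in the camera images.
- isolator: Grey rotary isolator, fixed to the ledge on its back, dial upward: box 90 (x) x 80 (y) x 52 mm high, two black cable glands on its +x side. Origin: centre of its underside; z up. Stands at a varying place and yaw.
- isolator_handle (a joint): Angle of the isolator's black handle (rad): 0 = ON (start), 1.571 = OFF, growing anticlockwise seen from above, stops at both ends. A sprung strut resists the first half with up to about 0.15 N m; past 0.785 it pulls the handle on to OFF by itself (the click). Let go before that and it springs back to ON. OFF counts above 1.40.
- handle_grip (a point): Centre of the handle's grip bar, 77 mm above the ledge; turns with the handle, x along the bar (towards its pointer), z up. The bar is 50 mm long, 13 mm thick (along this point's y), from 14 mm below to 14 mm above this point; at its foot is a disc of radius 24 mm.
- cap: The larger loose black plastic cap, the one that fits, standing mouth down: round body 36 mm wide, 31 mm high in all, flat top; at its foot a flange 46 mm wide, 3 mm thick, with a mouth 22 mm wide; cavity above 30 mm wide, up to 26 mm above the foot. 20 to 45 g. Origin: centre of the foot, z up. Stands in one of two places, the small cap in the other.
- small_cap: A smaller cap of the same shape (body 25 mm, flange 33 mm in diameter, 23 mm high), not wanted. Origin: centre of its foot.
- bare_terminal: White ceramic terminal, fixed, with a bare brass stud: block 58 x 58 mm with ears to 94 mm along x, round top 48 mm wide, 42 mm above the ledge. The stud (17 mm wide) rises 23 mm above that top; four sprung round cheeks stand out to 27.6 mm across, 9.6 mm above it. Origin: centre of underside, z up. In one of two places, the capped terminal in the other.
- stud_seat (a point): On the stud's axis at the flat ceramic top of the bare terminal, 42 mm above the ledge, z up: the cap's foot comes to rest here. The cap's mouth meets the sprung cheeks with its foot about 16 mm above the seat; pushing past them takes about 8 to 15 N, then the force drops and the cap snaps down onto the seat and stays.
- capped_terminal: A second terminal of the same kind, already wearing an identical cap (fixed in one piece, 73 mm high). Not to be worked on. Origin: centre of its underside.
- padlock: Steel padlock lying flat, about 70 x 44 mm, 22 mm high, a bystander. Origin: on the ledge under its middle.
- torch: Small upright aluminium spirit torch, 50 mm in diameter, 88 mm high, a bystander. Origin: centre of its underside.
- switch_plate: Grey plastic switch plate lying flat, 86 x 86 mm, 13 mm high, a bystander. Origin: centre of its underside.
- fuse_link: Ceramic fuse link with copper blades, 80 x 30 x 31 mm, a bystander. Origin: centre of its underside.
- screwdriver: Screwdriver lying on the ledge, 190 mm long, a bystander. Origin: under its middle.
Not all that is in view belongs to the job. What is shaped like the isolator but green is not meant. Leave any green look-alike of the cap alone.

How it is judged (in metres and radians):
On the way, in this order (a step that is already met when the one before it is completed fails the run):
1. the isolator has clicked over to OFF (value of joint isolator_handle above 1.4 rad), for 0.2 s.
2. the larger cap has snapped home on the bare stud, flange on the ceramic, with the isolator OFF (z of cap in the frame of stud_seat between -0.004 and 0.0025 m and horizontal distance between cap and stud_seat below 0.005 m and angle between the z axis of cap and the z axis of stud_seat, either way round below 0.12 rad and angle between cap's own z axis and vertical below 0.2 rad and value of joint isolator_handle above 1.4 rad), for 0.1 s.
At the end, for the whole second after the job is handed in: Isolator OFF (above 1.40 rad); larger cap snapped home on the bare stud (foot within 2.5 mm of the ceramic seat, 5 mm of the axis, square within 0.12 rad); through the last second the fingers hold it (over 3 N) and press it on the terminal with over 4 N (all of step 2 and contact force between cap and bare_terminal above 4 N and contact force between the fingers and cap above 3 N); the arm keeps its last pose, push and grip.
It fails at once if the cap touches the bare terminal while the isolator is not OFF (value of joint isolator_handle below 1.4 rad and contact force between cap and bare_terminal above 0.3 N).
It fails at once if the robot touches the bare terminal while the isolator is not OFF (value of joint isolator_handle below 1.4 rad and contact force between the arm and bare_terminal above 0.3 N).
It fails at once if a bystander is shifted by more than 25 mm (distance of any of small_cap, padlock, torch, switch_plate, fuse_link, screwdriver from where it was at the start of the episode above 0.025 m).
It also fails if it takes over 48 s, if anything falls off the work surface, if the arm or the gripper's body presses on something with over 40 N, if the wrist force passes 120 N, or if a joint passes its speed limit or range.

## Working session

There is one attempt and no reset: what is moved stays moved. The work goes in short steps, Python scripts to look and compute and a tool call to move; the robot and the scene stay as the last step left them, time stands still between calls to the robot, and variables do not carry over. Pictures are saved under pics/ and viewed, and the job is handed in when it is done.

Besides the shell and the picture viewer there is one more tool, called after "Call:" in YAML: its name, and indented under it one key for each argument. servo_tool: Moves the arm, as the interface text tells. Its arguments: {"type":"object","properties":{"rows":{"type":"array"},"force":{"type":"number"}},"required":["rows"]}

```bash
mkdir -p pics; ls; cat > h.py <<'E'
import numpy as np, cv2
from cell import *
def pts(p,mask):
    d=p["range_z"];K=p["intrinsics"];T=p["cam_to_world"]
    v,u=np.where(mask&(d>0));z=d[v,u]
    c=np.stack([(u-K[0,2])/K[0,0]*z,(v-K[1,2])/K[1,1]*z,z,np.ones_like(z)])
    return (T@c)[:3].T
E
python3 - <<'E'
from h import *
o=get_obs();print({k:np.round(v,3) for k,v in o.items()},finger_overhang)
for n in("top","side"):
    p=read_camera(n);cv2.imwrite(f"pics/{n}0.png",p["frame"]);print(n,np.round(p["cam_to_world"],3).tolist(),p["intrinsics"].tolist())
    for t in "isolator handle_grip cap small_cap bare_terminal capped_terminal padlock torch switch_plate fuse_link screwdriver".split():
        try:
            for r in cut_out(t,p):
                P=pts(p,r["pixels"]);print(t,round(r["score"],2),np.round(r["extent"]),r["pixels"].sum(),np.round(np.median(P,0),3),np.round(P.max(0),3),np.round(P.min(0),3)) 
        except Exception as e: print(t,e)
E
```

```text
pics
{'time_s': np.float64(0.0), 'qpos': array([67.043, 18.441, -4.015, 83.177,  1.295, 78.54 , -3.259]), 'joint_velocities': array([ 0.102,  0.094, -0.068,  0.046,  0.043,  0.012, -0.088]), 'effort': array([-1.0000e-03, -4.9129e+01, -4.0400e-01, -3.1252e+01, -6.4000e-02,
        4.4000e-02,  0.0000e+00]), 'tool_pos': array([ 0.262, -0.594,  0.196]), 'tool_rot': array([-176.738,   89.888,  117.029]), 'force': array([-1.304,  0.134, -0.215]), 'wrist_torque': array([-0.003, -0.008, -0.048]), 'grip_width': np.float64(0.087)} 0.011
top [[-0.001, -0.991, 0.133, 0.368], [-1.0, 0.0, -0.008, 0.03], [0.008, -0.133, -0.991, 1.384], [0.0, 0.0, 0.0, 1.0]] [[491.2807812941696, 0.0, 313.90254704695536], [0.0, 491.2807812941696, 207.12054052959843], [0.0, 0.0, 1.0]]
isolator 0.85 [229. 215.  33.  42.] 962 [0.519 0.248 0.054] [0.582 0.297 0.097] [ 0.472  0.207 -0.003]
isolator 0.75 [174. 214.  32.  40.] 1167 [0.524 0.405 0.052] [0.587 0.455 0.097] [ 0.479  0.37  -0.006]
handle_grip 0.55 [168. 213.  17.  19.] 274 [0.524 0.407 0.069] [0.556 0.436 0.097] [0.499 0.389 0.051]
handle_grip 0.52 [229. 216. 
[... 2773 characters left out ...]
.] 301 [0.448 0.08  0.02 ] [0.49  0.11  0.026] [ 0.42   0.064 -0.001]
torch 0.88 [378. 169.  14.  30.] 385 [0.724 0.152 0.044] [0.757 0.278 0.089] [ 0.703  0.139 -0.003]
switch_plate 0.72 [363. 146.  27.  17.] 469 [0.732 0.34  0.01 ] [0.789 0.41  0.016] [ 0.681  0.296 -0.002]
fuse_link 0.94 [362. 343.  39.  27.] 646 [ 0.566 -0.335  0.028] [ 0.607 -0.3    0.035] [ 0.528 -0.349 -0.001]
fuse_link 0.75 [301. 149.  21.  15.] 252 [0.519 0.247 0.074] [0.55  0.264 0.093] [0.496 0.228 0.053]
fuse_link 0.66 [294. 295.  18.  22.] 347 [ 0.443 -0.208  0.028] [ 0.464 -0.183  0.035] [ 0.423 -0.221  0.001]
screwdriver 0.66 [258. 157.  30.  10.] 167 [0.384 0.307 0.022] [0.428 0.319 0.028] [0.342 0.298 0.011]
```

```bash
python3 - <<'E'
import cv2,numpy as np
a=cv2.imread("pics/top0.png");cv2.imwrite("pics/top0c.png",cv2.resize(a[110:310,140:460],None,fx=2.5,fy=2.5,interpolation=cv2.INTER_CUBIC))
b=cv2.imread("pics/side0.png");cv2.imwrite("pics/side0c.png",cv2.resize(b[100:360,220:460],None,fx=2.3,fy=2.3,interpolation=cv2.INTER_CUBIC))
c=np.hstack([cv2.resize(a[225:295,360:430],(390,390),interpolation=3),cv2.resize(a[190:240,150:250],(400,390),interpolation=3)])
cv2.imwrite("pics/crop0.png",c)
E
```

```text
(no output)
```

View pics/top0c.png

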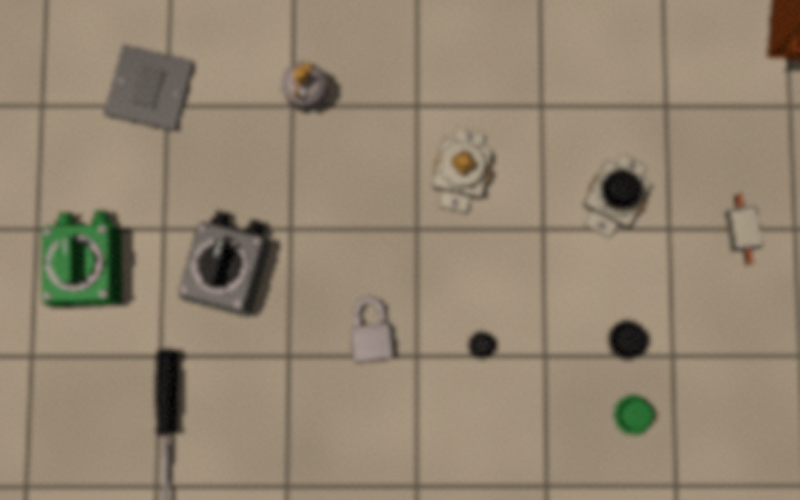

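View pics/side0c.png

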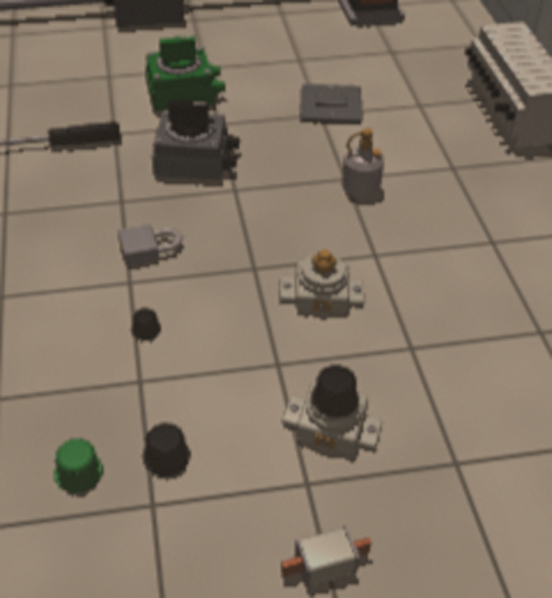

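View pics/crop0.png

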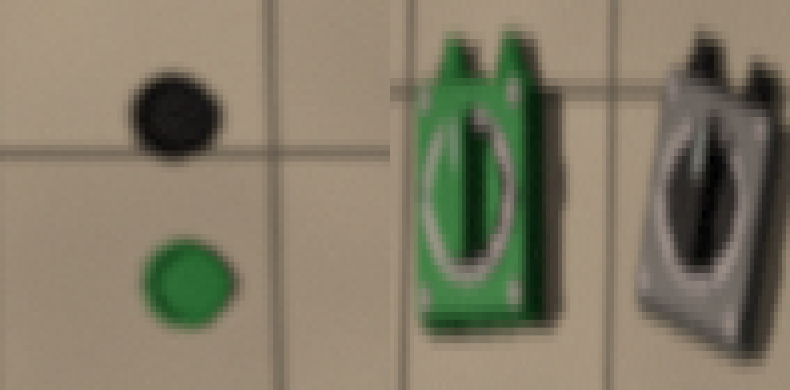

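Candidates in the top picture:
- **Isolator:** grey at (229,215), green look-alike at (174,214). I choose the grey one.
- **Cap:** black large at (392,248), green look-alike at (390,278), small black at (333,249), already-fitted cap at (386,189). I choose the black one at (392,248).
- **Bare stud:** brass stud at (325,178).

The crop confirms the grey and black choices. Next I measure them precisely.

```bash
cat > m.py <<'E'
from h import *
def near(P,c,r,z0,z1):
    return P[(np.hypot(P[:,0]-c[0],P[:,1]-c[1])<r)&(P[:,2]>z0)&(P[:,2]<z1)]
def rect(Q):
    r=cv2.minAreaRect((Q[:,:2]*1000).astype(np.float32));return np.round(r[0],1),np.round(r[1],1),round(r[2],1)
def circ(Q):
    c,r=cv2.minEnclosingCircle((Q[:,:2]*1000).astype(np.float32));return np.round(c,1),round(r,1)
E
python3 - <<'E'
from m import *
for n in("top","side"):
    p=read_camera(n);P=pts(p,np.ones((400,640),bool))
    Q=near(P,(.521,.25),.05,.082,.099);x=Q[:,:2]-Q[:,:2].mean(0);w,v=np.linalg.eigh(np.cov(x.T))
    print(n,"bar",len(Q),np.round(Q.mean(0),4),rect(Q),"pca",np.degrees(np.arctan2(v[1,1],v[0,1])),"topz",np.median(Q[:,2]),np.round(Q.min(0),3),np.round(Q.max(0),3))
    Q=near(P,(.521,.25),.08,.046,.058);print("box",len(Q),rect(Q),np.median(Q[:,2]))
    for nm,c,z0,z1 in(("cap",(.442,-.195),.02,.04),("small",(.437,-.033),.015,.03),("capped",(.605,-.185),.06,.085),("stud",(.632,-.01),.05,.075),("ceramic",(.632,-.01),.036,.047)):
        Q=near(P,c,.035,z0,z1)
        T=Q[Q[:,2]>np.percentile(Q[:,2],90)-.005]
        print(nm,len(Q),"top",len(T),np.round(np.median(T,0),4),np.round(T.mean(0),4),circ(T),circ(Q))
E
```

```text
top bar 101 [0.5206 0.2544 0.0902] (array([520.6, 255. ]), array([14.4, 49.5]), 75.1) pca 165.72753324836376 topz 0.09038922439598385 [0.497 0.242 0.082] [0.545 0.265 0.097]
box 539 (array([521.6, 255.1]), array([74.4, 83.9]), 75.0) 0.052686149411611094
cap 142 top 91 [ 0.4415 -0.1934  0.031 ] [ 0.4431 -0.1942  0.031 ] (array([ 442.9, -194.7]), 18.2) (array([ 443. , -195.6]), 18.6)
small 64 top 44 [ 0.4378 -0.0313  0.024 ] [ 0.4374 -0.0318  0.024 ] (array([437.8, -32.6]), 12.6) (array([437.5, -32.1]), 13.2)
capped 146 top 101 [ 0.6072 -0.1849  0.073 ] [ 0.6072 -0.1853  0.0733] (array([ 607.1, -184.8]), 17.4) (array([ 606.5, -185.1]), 18.7)
stud 67 top 29 [ 0.6368 -0.0113  0.0634] [ 0.6361 -0.0104  0.0639] (array([635. , -10.7]), 10.1) (array([637.1, -10.4]), 13.3)
ceramic 157 top 116 [ 0.6327 -0.008   0.0424] [ 0.6355 -0.0095  0.0426] (array([636.3, -10.1]), 23.6) (array([636.3,  -9.5]), 25.8)
side bar 82 [0.5193 0.251  0.089 ] (array([519.1, 252.4]), array([16.5, 50.3]), 66.8) pca 162.43819003496225 topz 0.09019703324593281 [0.497 0.235 0.082] [0.543 0.267 0.094]
box 300 (array([520.8, 251.4]), array([76.5, 84.1]), 76.0) 0.05289946546398666
cap 231 top 184 [ 0.4431 -0.1996  0.0316] [ 0.443  -0.1995  0.0315] (array([ 443.2, -198.7]), 18.4) (array([ 443.1, -199.4]), 18.9)
small 78 top 58 [ 0.4372 -0.0364  0.0232] [ 0.4374 -0.0358  0.023 ] (array([437.7, -35.3]), 11.6) (array([436. , -36.3]), 13.6)
capped 237 top 181 [ 0.6068 -0.1902  0.0734] [ 0.6067 -0.1893  0.0733] (array([ 607.3, -188.5]), 18.4) (array([ 606.1, -188.1]), 19.3)
stud 78 top 26 [ 0.6355 -0.0142  0.0646] [ 0.6358 -0.0143  0.0647] (array([636. , -13.3]), 8.6) (array([634.9, -14.9]), 13.4)
ceramic 164 top 139 [ 0.6323 -0.0208  0.0426] [ 0.6347 -0.0186  0.0425] (array([635.9, -13.3]), 25.2) (array([636.4, -14.4]), 25.7)
```

```bash
python3 - <<'E'
from h import *
from scipy.spatial.transform import Rotation as R
o=get_obs();M=R.from_euler('xyz',o['tool_rot'],degrees=True).as_matrix();print(np.round(M,3))
z=M[:,2];print("jaw yaw",np.degrees(np.arctan2(z[1],z[0])), "az",np.degrees(np.arctan2(o['tool_pos'][1],o['tool_pos'][0])),o['tool_pos'],o['time_s'])
E
```

```text
[[-0.     0.915  0.403]
 [-0.     0.403 -0.915]
 [-1.    -0.     0.   ]]
jaw yaw -66.23213551551723 az -66.23604828676179 [ 0.26193712 -0.59490438  0.19719412] 1.3
```

Call:
servo_tool:
  rows: [240,340,0,-39,0,240,340,0,-39,0,240,340,0,-39,0,240,340,0,-39,0,240,340,0,-39,0,240,340,0,-39,0,240,340,0,-39,0,240,340,0,-39,0,240,340,0,-39,0,240,340,0,-39,0]
  force: 30

```text
time_s: 2.13
tool_pos: [0.499, -0.2585, 0.1976]
tool_rot: [54.4, 90.0, -50.8]
force: [1.4, -0.9, -0.0]
grip_width: 0.0869
```

Call:
servo_tool:
  rows: [19,400,-40,0,0,19,400,-40,0,0,19,400,-40,0,0,19,400,-40,0,0,19,400,-40,0,0,19,400,-40,0,0,19,400,-40,0,0,19,400,-40,0,0,19,400,-40,0,0,19,400,-40,0,0]

```text
time_s: 2.97
tool_pos: [0.5163, 0.1447, 0.1574]
tool_rot: [175.9, 89.9, 70.9]
force: [0.1, 0.7, -0.2]
grip_width: 0.0871
```

Call:
servo_tool:
  rows: [0,108,-30,0,0,0,108,-30,0,0,0,108,-30,0,0,0,108,-30,0,0,0,108,-30,0,0]

```text
time_s: 3.38
tool_pos: [0.516, 0.2497, 0.1266]
tool_rot: [-89.8, 89.9, 165.2]
force: [0.3, -0.4, -0.5]
grip_width: 0.0868
```

```bash
python3 - <<'E'
from m import *
from scipy.spatial.transform import Rotation as R
o=get_obs();M=R.from_euler('xyz',o['tool_rot'],degrees=True).as_matrix();z=M[:,2];print(np.degrees(np.arctan2(z[1],z[0])),o['tool_pos'],np.round(o['qpos'],1),o['time_s'],o['force'])
ims=[]
for n,(u,v) in(("top",(229,205)),("side",(300,150))):
    p=read_camera(n);f=p["frame"];ims.append(cv2.resize(f[v-60:v+60,u-60:u+60],(390,390),interpolation=3))
cv2.imwrite("pics/a1.png",np.hstack(ims))
E
```

```text
-104.98609643205357 [0.51596787 0.24974691 0.12662727] [   4.8   15.4  -38.5   98.4   10.1   69.8 -141.2] 3.3833 [ 0.34281565 -0.44852154 -0.45158464]
```

View pics/a1.png

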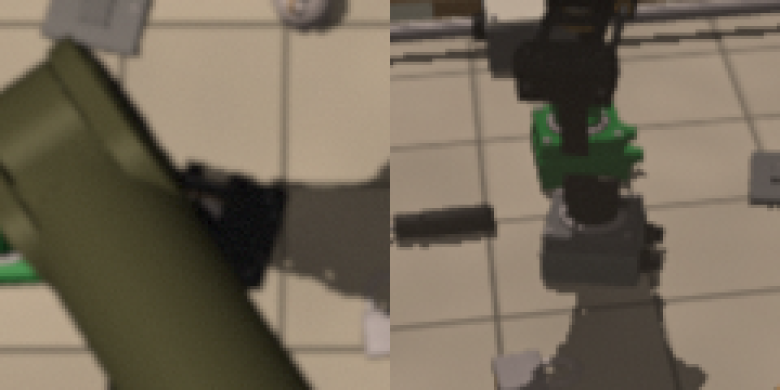

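Call:
servo_tool:
  rows: [0,0,-30,0,0,0,0,-48,0,0,0,0,-48,0,0,0,0,-48,0,0.3]

```text
time_s: 3.82
tool_pos: [0.5173, 0.2456, 0.079]
tool_rot: [-23.9, 89.9, -129.3]
force: [0.3, -0.7, -0.1]
grip_width: 0.0848
```

Call:
servo_tool:
  rows: [0,0,0,0,1,0,0,0,0,1,0,0,0,0,1,0,0,0,0,1,0,0,0,0,1,0,0,0,0,1]

```text
time_s: 4.32
tool_pos: [0.5173, 0.2478, 0.0795]
tool_rot: [110.7, 90.0, 5.5]
force: [0.1, 0.9, 0.2]
grip_width: 0.0486
```

Call:
servo_tool:
  rows: [3.5,6,0,0,0.3,3.5,6,0,0,0.3,3.5,6,0,0,0.3]

```text
time_s: 4.57
tool_pos: [0.5207, 0.2544, 0.0792]
tool_rot: [-143.4, 90.0, 111.4]
force: [0.4, 0.3, -0.8]
grip_width: 0.0585
```

Call:
servo_tool:
  rows: [0,0,0,0,1,0,0,0,0,1,0,0,0,0,1,0,0,0,0,1,0,0,0,0,1,0,0,0,0,1,0,0,0,0,1,0,0,0,0,1,0,0,0,0,1,0,0,0,0,1]

```text
time_s: 5.4
tool_pos: [0.5206, 0.2537, 0.0792]
tool_rot: [-31.5, 90.0, -136.7]
force: [0.3, -0.1, 0.8]
grip_width: 0.004
```

Call:
servo_tool:
  rows: [0,0,0,0,1,0,0,0,0,1,0,0,0,0,1,0,0,0,0,1,0,0,0,0,1]

```text
time_s: 5.82
tool_pos: [0.5206, 0.2537, 0.0792]
tool_rot: [-14.6, 90.0, -119.8]
force: [-0.1, 0.3, -0.2]
grip_width: 0.0008
```

```bash
cat > look.py <<'E'
import sys
from m import *
from scipy.spatial.transform import Rotation as R
def look(out,cs,h=60):
    o=get_obs();M=R.from_euler('xyz',o['tool_rot'],degrees=True).as_matrix();z=M[:,2];print(np.degrees(np.arctan2(z[1],z[0])),M[:,0].round(3),o['tool_pos'],np.round(o['qpos'],1),o['time_s'],o['force'].round(2),o['grip_width'])
    ims=[];ps={}
    for n,(u,v) in cs:
        p=read_camera(n);f=p["frame"];ims.append(cv2.resize(f[v-h:v+h,u-h:u+h],(390,390),interpolation=3));ps[n]=p
    cv2.imwrite(out,np.hstack(ims));return ps
E
python3 - <<'E'
from look import *
ps=look("pics/a2.png",(("top",(229,205)),("side",(300,150))))
P=pts(ps["side"],np.ones((400,640),bool));Q=near(P,(.521,.25),.05,.06,.3);print(np.round(Q[::12],3))
E
```

```text
-105.23143463368186 [-0. -0. -1.] [0.52064578 0.25370751 0.0791938 ] [   3.5   18.8  -37.8  100.5   12.6   65.  -143.4] 5.8167 [-0.07  0.26 -0.24] 0.0007703988187074732
[[0.554 0.267 0.284]
 [0.493 0.243 0.295]
 [0.492 0.24  0.293]
 [0.55  0.251 0.284]
 [0.499 0.232 0.294]
 [0.529 0.224 0.295]
 [0.485 0.247 0.285]
 [0.513 0.225 0.293]
 [0.545 0.234 0.286]
 [0.499 0.232 0.289]
 [0.531 0.225 0.289]
 [0.484 0.246 0.28 ]
 [0.513 0.226 0.288]
 [0.544 0.227 0.285]
 [0.498 0.231 0.283]
 [0.528 0.226 0.284]
 [0.484 0.248 0.274]
 [0.515 0.223 0.284]
 [0.547 0.23  0.277]
 [0.5   0.224 0.281]
 [0.53  0.215 0.284]
 [0.489 0.246 0.268]
 [0.518 0.221 0.279]
 [0.55  0.235 0.269]
 [0.517 0.221 0.276]
 [0.549 0.23  0.269]
 [0.522 0.243 0.261]
 [0.496 0.245 0.26 ]
 [0.527 0.242 0.259]
 [0.506 0.244 0.257]
 [0.536 0.232 0.26 ]
 [0.516 0.242 0.254]
 [0.496 0.246 0.251]
 [0.527 0.241 0.251]
 [0.503 0.244 0.248]
 [0.534 0.236 0.25 ]
 [0.511 0.245 0.244]
 [0.542 0.243 0.243]
 [0.518 0.242 0.243]
 [0.495 0.244 0.24 ]
 [0.526 0.243 0.238]
 [0.503 0.249 0.234]
 [0.533 0.234 0.239]
 [0.51  0.244 0.234]
 [0.541
[... 511 characters left out ...]
0.214]
 [0.525 0.24  0.198]
 [0.56  0.258 0.185]
 [0.519 0.237 0.197]
 [0.559 0.255 0.183]
 [0.518 0.227 0.201]
 [0.496 0.228 0.199]
 [0.539 0.221 0.199]
 [0.554 0.235 0.186]
 [0.542 0.209 0.191]
 [0.517 0.246 0.122]
 [0.526 0.246 0.117]
 [0.511 0.248 0.111]
 [0.522 0.246 0.108]
 [0.5   0.259 0.091]
 [0.537 0.251 0.092]
 [0.522 0.248 0.092]
 [0.508 0.254 0.087]
 [0.542 0.242 0.091]
 [0.527 0.243 0.089]
 [0.51  0.248 0.083]
 [0.496 0.256 0.076]
 [0.53  0.245 0.08 ]
 [0.513 0.249 0.075]
 [0.496 0.257 0.068]
 [0.53  0.247 0.072]
 [0.507 0.253 0.066]
 [0.541 0.24  0.071]
 [0.521 0.245 0.066]
 [0.503 0.245 0.065]
 [0.538 0.237 0.067]
 [0.529 0.24  0.062]
 [0.523 0.234 0.063]
 [0.528 0.23  0.062]]
```

View pics/a2.png

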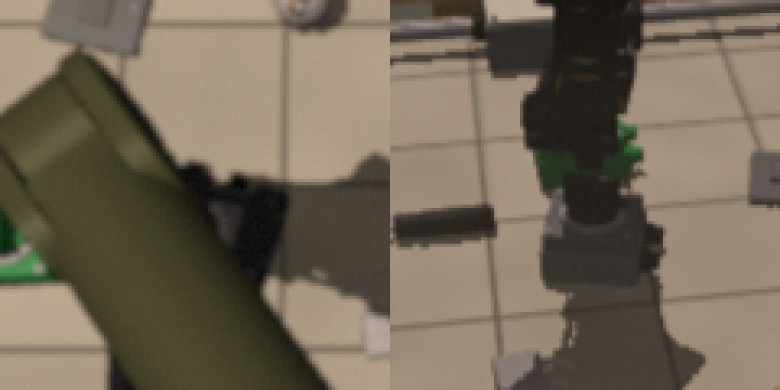

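```bash
python3 - <<'E'
from look import *
p=read_camera("side");P=pts(p,np.ones((400,640),bool)).reshape(-1,3)
d=p["range_z"];K=p["intrinsics"];T=p["cam_to_world"]
for u in(294,298,302):
  for v in range(118,166,2):
    z=d[v,u];c=T@np.array([(u-K[0,2])/K[0,0]*z,(v-K[1,2])/K[1,1]*z,z,1]);print(u,v,np.round(c[:3],3),p["frame"][v,u])
f=p["frame"][90:190,250:350];f=cv2.convertScaleAbs(f,alpha=2.5,beta=20);cv2.imwrite("pics/a3.png",cv2.resize(f,(600,600),interpolation=0))
E
```

```text
294 118 [0.499 0.188 0.219] [26 30 34]
294 120 [0.498 0.18  0.218] [28 31 34]
294 122 [0.497 0.169 0.219] [29 33 36]
294 124 [0.496 0.165 0.216] [29 34 38]
294 126 [0.496 0.162 0.212] [28 32 36]
294 128 [0.496 0.168 0.202] [24 29 33]
294 130 [0.496 0.172 0.194] [25 29 33]
294 132 [0.495 0.172 0.188] [27 30 34]
294 134 [0.495 0.175 0.179] [25 30 33]
294 136 [0.51  0.376 0.041] [27 38 35]
294 138 [0.51  0.375 0.034] [33 51 38]
294 140 [0.509 0.372 0.029] [32 52 39]
294 142 [0.509 0.374 0.02 ] [32 51 39]
294 144 [0.5   0.259 0.091] [28 34 37]
294 146 [0.5   0.255 0.086] [28 32 36]
294 148 [0.499 0.255 0.08 ] [30 34 38]
294 150 [0.499 0.256 0.072] [28 33 37]
294 152 [0.499 0.254 0.066] [38 41 46]
294 154 [0.498 0.25  0.062] [64 69 76]
294 156 [0.497 0.247 0.057] [63 67 74]
294 158 [0.496 0.236 0.058] [53 57 63]
294 160 [0.496 0.232 0.054] [45 48 53]
294 162 [0.495 0.228 0.05 ] [44 47 51]
294 164 [0.494 0.225 0.045] [42 47 51]
298 118 [0.509 0.187 0.219] [27 31 34]
298 120 [0.508 0.179 0.218] [27 31 34]
298 122 [0.507 0.168 0.219] [24 29 32]
298 124 [0.506 0.163 0.216] [27 31 35]
298 126 
[... 1007 characters left out ...]
02 130 [0.516 0.169 0.193] [25 31 34]
302 132 [0.515 0.163 0.191] [26 31 34]
302 134 [0.515 0.167 0.183] [25 29 34]
302 136 [0.515 0.166 0.177] [24 28 33]
302 138 [0.523 0.245 0.118] [25 29 35]
302 140 [0.523 0.25  0.108] [25 29 34]
302 142 [0.535 0.376 0.016] [28 42 36]
302 144 [0.523 0.252 0.093] [29 37 37]
302 146 [0.522 0.247 0.09 ] [25 30 34]
302 148 [0.522 0.253 0.079] [29 32 36]
302 150 [0.521 0.246 0.076] [26 31 35]
302 152 [0.521 0.244 0.071] [28 32 37]
302 154 [0.521 0.243 0.064] [27 32 36]
302 156 [0.52  0.234 0.064] [27 32 36]
302 158 [0.519 0.231 0.059] [28 32 37]
302 160 [0.518 0.225 0.057] [54 58 64]
302 162 [0.518 0.221 0.052] [47 50 56]
302 164 [0.517 0.216 0.049] [42 47 50]
```

View pics/a3.png

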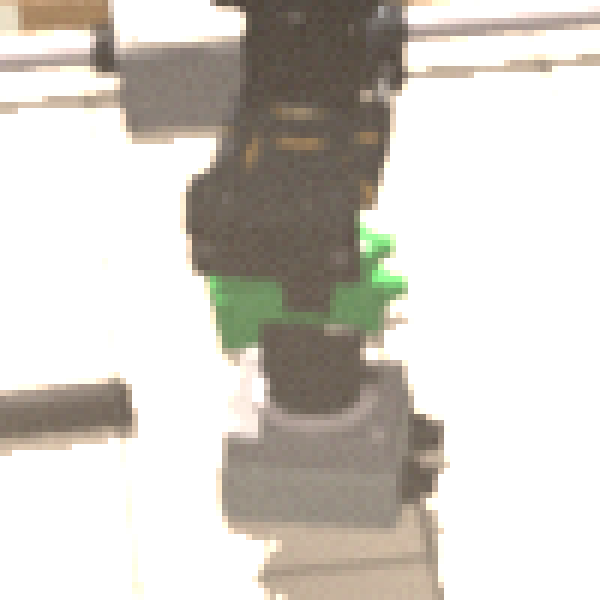

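Call:
servo_tool:
  rows: [0,0,0,0,0.2,0,0,0,0,0.2,0,0,0,0,0.2,0,0,0,0,0.2,0,0,0,0,0.2,0,0,0,0,0.2,0,0,0,0,0.2,0,0,0,0,0.2]

```text
time_s: 6.63
tool_pos: [0.5206, 0.2537, 0.0792]
tool_rot: [-36.4, 90.0, -141.7]
force: [0.7, -0.8, 0.7]
grip_width: 0.0458
```

```bash
python3 - <<'E'
from look import *
p=read_camera("side");P=pts(p,np.ones((400,640),bool))
Q=P[(abs(P[:,0]-.52)<.06)&(P[:,1]>.1)&(P[:,1]<.34)&(P[:,2]>.094)&(P[:,2]<.175)]
print(len(Q));print(np.round(Q[::3],3))
f=p["frame"][80:200,240:360];f=cv2.convertScaleAbs(f,alpha=2.5,beta=20);cv2.imwrite("pics/a4.png",cv2.resize(f,(600,600),interpolation=0));print(get_obs()["grip_width"],get_obs()["tool_pos"])
E
```

```text
102
[[0.575 0.326 0.174]
 [0.521 0.282 0.174]
 [0.529 0.282 0.174]
 [0.521 0.285 0.17 ]
 [0.529 0.281 0.171]
 [0.52  0.283 0.167]
 [0.529 0.281 0.168]
 [0.504 0.223 0.141]
 [0.504 0.223 0.138]
 [0.512 0.219 0.14 ]
 [0.52  0.217 0.14 ]
 [0.507 0.225 0.133]
 [0.515 0.225 0.133]
 [0.501 0.228 0.128]
 [0.51  0.226 0.129]
 [0.518 0.224 0.129]
 [0.501 0.231 0.123]
 [0.509 0.223 0.128]
 [0.518 0.223 0.127]
 [0.504 0.226 0.123]
 [0.512 0.225 0.123]
 [0.52  0.224 0.122]
 [0.507 0.229 0.118]
 [0.515 0.225 0.119]
 [0.523 0.221 0.121]
 [0.509 0.225 0.116]
 [0.517 0.224 0.116]
 [0.504 0.229 0.111]
 [0.512 0.226 0.112]
 [0.52  0.221 0.115]
 [0.503 0.229 0.108]
 [0.512 0.226 0.109]
 [0.52  0.223 0.11 ]
 [0.517 0.222 0.108]]
0.049725052898610844 [0.52062525 0.25368869 0.0791802 ]
```

View pics/a4.png

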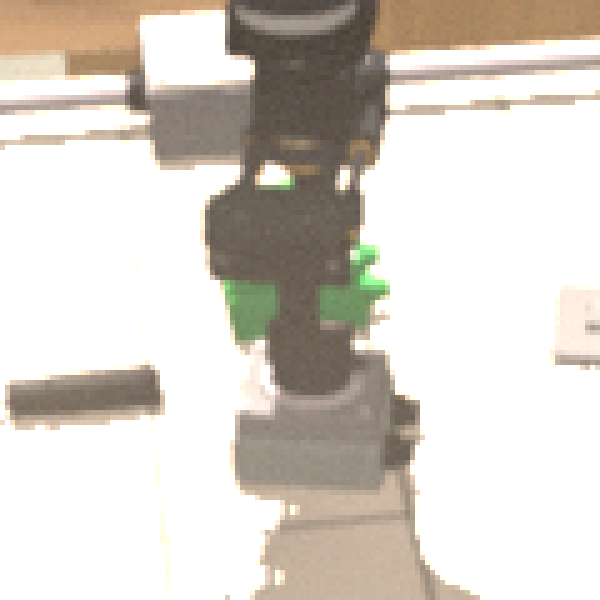

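Call:
servo_tool:
  rows: [0,0,-12,0,0.2,0,0,-24,0,0.2,0,0,-30,0,0.2,0,0,-30,0,0.2]

```text
time_s: 7.02
tool_pos: [0.5188, 0.2527, 0.0464]
tool_rot: [-53.7, 89.7, -158.9]
force: [-0.3, -1.0, -0.8]
grip_width: 0.0681
```

```bash
python3 - <<'E'
from look import *
p=read_camera("side");P=pts(p,np.ones((400,640),bool))
Q=P[(abs(P[:,0]-.515)<.012)&(P[:,1]>.18)&(P[:,1]<.34)&(P[:,2]>.05)&(P[:,2]<.13)]
print(np.round(Q[::2],3))
f=p["frame"][80:200,240:360];f=cv2.convertScaleAbs(f,alpha=2.5,beta=20);cv2.imwrite("pics/a5.png",cv2.resize(f,(600,600),interpolation=0));print(get_obs()["grip_width"],get_obs()["tool_pos"])
E
```

```text
[[0.524 0.298 0.128]
 [0.523 0.297 0.126]
 [0.52  0.295 0.124]
 [0.526 0.294 0.124]
 [0.523 0.293 0.121]
 [0.504 0.207 0.116]
 [0.51  0.21  0.113]
 [0.515 0.207 0.114]
 [0.504 0.211 0.11 ]
 [0.51  0.207 0.112]
 [0.515 0.205 0.112]
 [0.525 0.245 0.084]
 [0.507 0.212 0.105]
 [0.513 0.21  0.106]
 [0.518 0.21  0.105]
 [0.504 0.212 0.102]
 [0.509 0.208 0.104]
 [0.515 0.21  0.102]
 [0.524 0.244 0.077]
 [0.507 0.215 0.097]
 [0.512 0.211 0.099]
 [0.518 0.207 0.101]
 [0.504 0.214 0.094]
 [0.509 0.209 0.097]
 [0.515 0.209 0.097]
 [0.524 0.247 0.069]
 [0.507 0.213 0.091]
 [0.512 0.213 0.09 ]
 [0.518 0.211 0.091]
 [0.504 0.212 0.088]
 [0.509 0.211 0.089]
 [0.515 0.211 0.088]
 [0.524 0.242 0.065]
 [0.503 0.212 0.085]
 [0.509 0.215 0.082]
 [0.515 0.213 0.083]
 [0.523 0.236 0.065]
 [0.503 0.214 0.08 ]
 [0.509 0.212 0.081]
 [0.514 0.21  0.082]
 [0.522 0.233 0.064]
 [0.503 0.213 0.077]
 [0.509 0.211 0.078]
 [0.514 0.207 0.08 ]
 [0.522 0.232 0.061]
 [0.505 0.233 0.059]
 [0.509 0.214 0.072]
 [0.514 0.213 0.073]
 [0.522 0.232 0.058]
 [0.505 0.234 0.055]
 [0.51  0.23  0.057]
 [0.516 0.23  0.057]
 [0.522 0.231 0.055]
 [0.504 0.23  0.054]
 [0.51  0.224 0.058]
 [0.515 0.225 0.056]
 [0.521 0.223 0.057]
 [0.527 0.224 0.056]
 [0.507 0.226 0.053]
 [0.512 0.223 0.055]
 [0.518 0.22  0.056]
 [0.524 0.222 0.054]
 [0.503 0.223 0.052]
 [0.509 0.223 0.052]
 [0.515 0.221 0.053]
 [0.52  0.217 0.055]
 [0.526 0.218 0.054]
 [0.509 0.22  0.05 ]
 [0.52  0.217 0.051]
 [0.526 0.217 0.051]]
0.0692339050985191 [0.5194142  0.25314436 0.04746908]
```

View pics/a5.png

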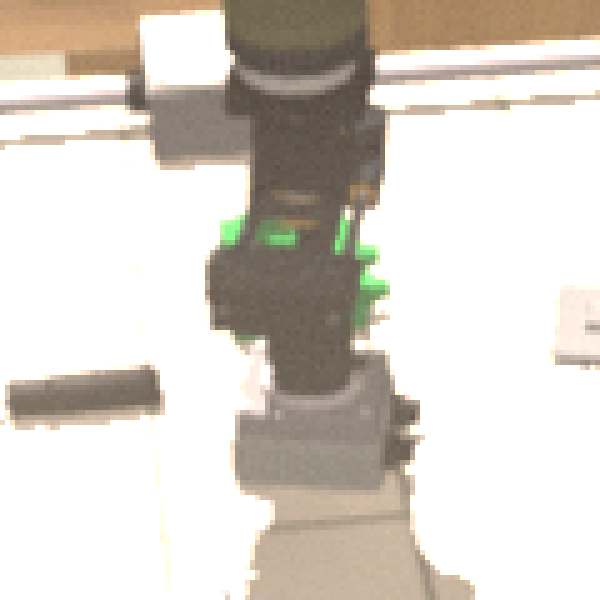

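Call:
servo_tool:
  rows: [0,0,0,0,1,0,0,0,0,1,0,0,0,0,1,0,0,0,0,1,0,0,0,0,1,0,0,0,0,1,0,0,0,0,1,0,0,0,0,1,0,0,0,0,1,0,0,0,0,1]
  force: 40

```text
time_s: 7.9
tool_pos: [0.5204, 0.2526, 0.0492]
tool_rot: [-8.8, 89.9, -114.0]
force: [-1.2, -0.0, 0.2]
grip_width: 0.0128
```

Call:
servo_tool:
  rows: [0,0,0,0,1,0,0,0,0,1]

```text
time_s: 8.07
tool_pos: [0.5203, 0.2527, 0.0492]
tool_rot: [-10.5, 89.9, -115.7]
force: [-2.7, -3.8, 2.8]
grip_width: 0.0125
```

Gripped at 12.5 mm. Turning anticlockwise now.

Call:
servo_tool:
  rows: [0,0,0,6,1,0,0,0,12,1,0,0,0,18,1,0,0,0,24,1,0,0,0,30,1,0,0,0,36,1,0,0,0,42,1,0,0,0,48,1,0,0,0,54,1,0,0,0,60,1]

```text
time_s: 8.9
tool_pos: [0.5208, 0.251, 0.0492]
tool_rot: [-56.3, 89.8, -101.3]
force: [-1.7, -6.4, 4.7]
grip_width: 0.0126
```

Call:
servo_tool:
  rows: [0,0,0,6,1,0,0,0,12,1,0,0,0,18,1,0,0,0,24,1,0,0,0,28,1,0,0,0,30,1,0,0,0,31,1,0,0,0,31,1]

```text
time_s: 9.57
tool_pos: [0.5216, 0.2506, 0.0492]
tool_rot: [-76.6, 89.8, -91.0]
force: [0.1, -7.3, 5.0]
grip_width: 0.0126
```

```bash
python3 - <<'E'
from look import *
ps=look("pics/a6.png",(("top",(229,205)),("side",(300,150))))
E
```

```text
-14.392532321461102 [-0.    -0.004 -1.   ] [0.52159844 0.2505826  0.04920396] [ 15.6  25.9 -53.7 101.7  23.2  64.4 -60.1] 9.5667 [ 0.13 -7.32  4.99] 0.012621601430191014
```

View pics/a6.png

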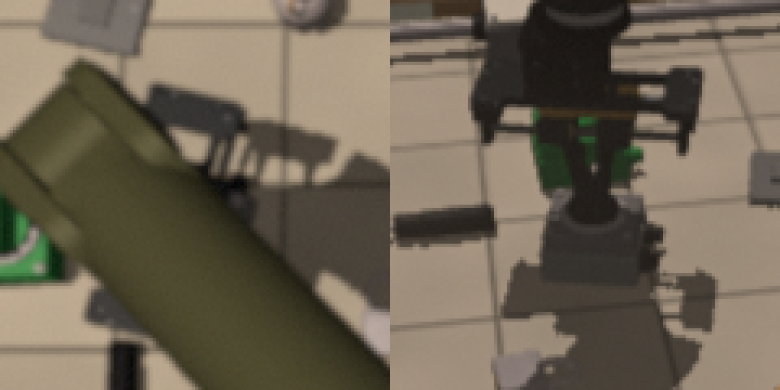

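The jaws now point to -14°, so the handle has been turned about 90°. Releasing and lifting.

Call:
servo_tool:
  rows: [0,0,0,0,0.5,0,0,0,0,0.3,0,0,0,0,0.2,0,0,0,0,0.2,0,0,30,0,0.2,0,0,70,0,0.2,0,-20,100,0,0,0,-60,100,0,0,0,-100,100,0,0,0,-140,100,0,0]

```text
time_s: 10.5
tool_pos: [0.5208, 0.1134, 0.1499]
tool_rot: [21.6, 89.9, 7.6]
force: [1.7, -0.2, 0.0]
grip_width: 0.0713
```

Call:
servo_tool:
  rows: [-40,-315,0,0,0,-40,-315,0,0,0,-40,-315,0,0,0,-40,-315,0,0,0,-40,-315,0,0,0,-40,-315,0,0,0,-40,-315,0,0,0,-40,-315,0,0,0,-40,-315,0,0,0]

```text
time_s: 11.25
tool_pos: [0.4788, -0.2087, 0.1488]
tool_rot: [-84.0, 89.9, -98.8]
force: [-0.0, 0.2, -0.9]
grip_width: 0.0869
```

```bash
python3 - <<'E'
from look import *
ps=look("pics/a7.png",(("top",(229,205)),("top",(390,248))))
p=ps["top"]
P=pts(p,np.ones((400,640),bool))
Q=near(P,(.521,.25),.05,.082,.099);print("bar",len(Q),rect(Q))
p=read_camera("side");cv2.imwrite("pics/a8.png",p["frame"]);P=pts(p,np.ones((400,640),bool))
Q=near(P,(.521,.25),.05,.082,.099);print("bar",len(Q),rect(Q))
Q=P[(P[:,0]>.3)&(P[:,0]<.6)&(P[:,1]<-.1)&(P[:,1]>-.35)&(P[:,2]>.1)&(P[:,2]<.3)]
h=P[(abs(P[:,0]-.48)<.1)&(abs(P[:,1]+.2)<.12)&(P[:,2]>.08)];print("lowest arm pts",np.round(h[np.argsort(h[:,2])][:40:4],3))
E
```

```text
-14.792427505086252 [-0.    -0.002 -1.   ] [ 0.47884256 -0.20870229  0.14875729] [ 62.    7.9 -44.4 103.6   6.   70.8   1.1] 11.25 [-0.03  0.24 -0.89] 0.08686681541281234
bar 96 (array([521. , 253.8]), array([50., 13.]), 76.0)
bar 0 (array([0., 0.]), array([0., 0.]), 0.0)
lowest arm pts [[ 0.437 -0.19   0.176]
 [ 0.525 -0.223  0.176]
 [ 0.524 -0.22   0.177]
 [ 0.527 -0.224  0.178]
 [ 0.428 -0.197  0.179]
 [ 0.441 -0.179  0.18 ]
 [ 0.429 -0.199  0.181]
 [ 0.433 -0.198  0.182]
 [ 0.522 -0.22   0.183]
 [ 0.525 -0.224  0.184]]
```

View pics/a7.png

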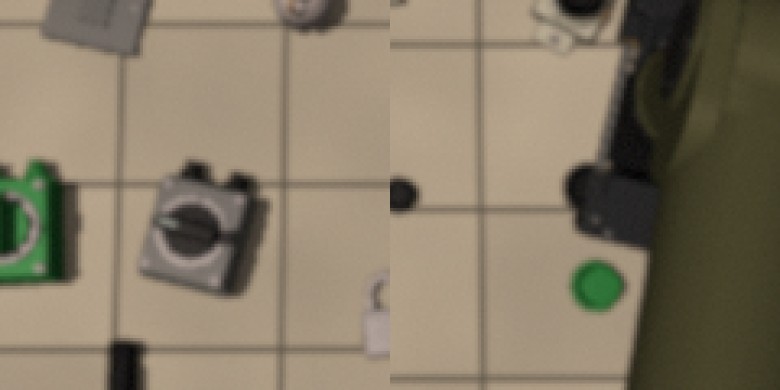

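View pics/a8.png

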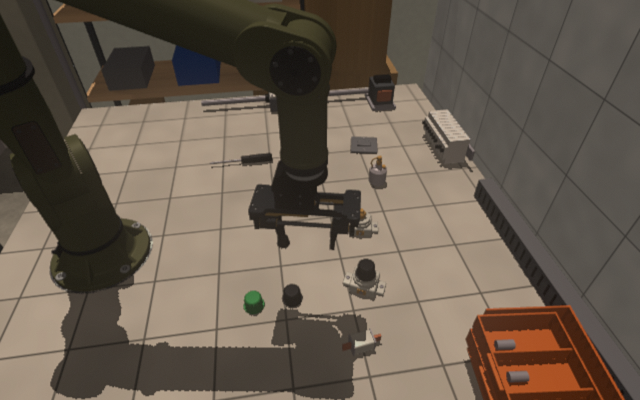

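The handle bar now lies at 76° (it was -15°), so the isolator is OFF. The real fingertips sit about 26 mm above the reported TCP z, and I allow for that from here on. Next is the cap, with the jaws turned away from the green look-alike.

Call:
servo_tool:
  rows: [-36,12,-20,-7,0,-36,12,-40,-14,0,-36,12,-60,-21,0,-36,12,-60,-28,0,-36,12,-60,-35,0,-36,12,-60,-42,0,-36,12,-60,-49,0,-36,12,-60,-56,0,-36,12,-60,-60,0,-36,12,-60,-60,0]

```text
time_s: 12.23
tool_pos: [0.4454, -0.187, 0.0893]
tool_rot: [73.8, 90.0, -0.3]
force: [-0.8, 0.0, -0.1]
grip_width: 0.087
```

```bash
python3 - <<'E'
from look import *
ps=look("pics/b1.png",(("side",(290,290)),("side",(290,250))))
P=pts(ps["side"],np.ones((400,640),bool))
h=P[(abs(P[:,0]-.443)<.08)&(abs(P[:,1]+.2)<.09)&(P[:,2]>.06)&(P[:,2]<.18)];h=h[np.argsort(h[:,2])];print(np.round(h[:60:5],3))
Q=near(P,(.443,-.197),.035,.02,.04);print("cap",len(Q),circ(Q))
E
```

```text
-74.0938578332645 [ 0. -0. -1.] [ 0.44543297 -0.18697265  0.0893466 ] [ 59.6   5.5 -41.4 112.7   4.1  63.2 -57.6] 12.2333 [-0.8   0.04 -0.14] 0.08704859195847696
[[ 0.451 -0.238  0.117]
 [ 0.449 -0.239  0.117]
 [ 0.451 -0.238  0.119]
 [ 0.432 -0.144  0.12 ]
 [ 0.461 -0.234  0.122]
 [ 0.457 -0.236  0.122]
 [ 0.451 -0.238  0.123]
 [ 0.432 -0.146  0.125]
 [ 0.463 -0.235  0.126]
 [ 0.465 -0.235  0.128]
 [ 0.463 -0.235  0.128]
 [ 0.461 -0.238  0.129]]
cap 227 (array([ 443.2, -198.7]), 18.6)
```

View pics/b1.png

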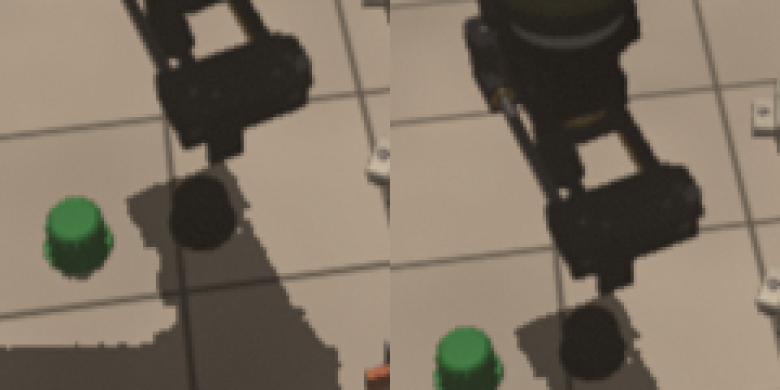

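Call:
servo_tool:
  rows: [-2,-9,-20,0,0,-2,-9,-45,0,0,-2,-9,-45,0,0,-2,-9,-45,0,0]

```text
time_s: 12.67
tool_pos: [0.4418, -0.1969, 0.0435]
tool_rot: [-150.0, 89.8, 135.9]
force: [0.3, 0.5, -0.2]
grip_width: 0.0871
```

Call:
servo_tool:
  rows: [1,0,-30,0,0,1,0,-50,0,0,1,0,-60,0,0,1,0,-60,0,0,1,0,-60,0,0]

```text
time_s: 13.08
tool_pos: [0.4444, -0.1981, -0.0149]
tool_rot: [65.5, 90.0, -8.7]
force: [0.6, 0.7, -0.1]
grip_width: 0.0871
```

```bash
python3 - <<'E'
from look import *
ps=look("pics/b2.png",(("side",(290,290)),("top",(390,248))),45)
P=pts(ps["side"],np.ones((400,640),bool))
h=P[(abs(P[:,0]-.45)<.03)&(P[:,1]<-.215)&(P[:,1]>-.27)&(P[:,2]<.08)];h=h[np.argsort(h[:,2])];print(np.round(h[h[:,2]>.004][:60:3],3))
E
```

```text
-74.17903886263997 [ 0.001 -0.    -1.   ] [ 0.44436856 -0.1981459  -0.01489864] [ 57.   15.2 -39.3 117.3  12.3  51.4 -63.2] 13.0833 [ 0.55  0.68 -0.09] 0.08709804044732326
[[ 0.424 -0.269  0.004]
 [ 0.454 -0.262  0.004]
 [ 0.454 -0.249  0.014]
 [ 0.458 -0.247  0.014]
 [ 0.454 -0.247  0.015]
 [ 0.458 -0.246  0.016]
 [ 0.449 -0.25   0.017]
 [ 0.452 -0.249  0.018]
 [ 0.46  -0.246  0.019]
 [ 0.448 -0.25   0.02 ]
 [ 0.452 -0.249  0.022]
 [ 0.465 -0.244  0.022]
 [ 0.46  -0.247  0.024]]
```

View pics/b2.png

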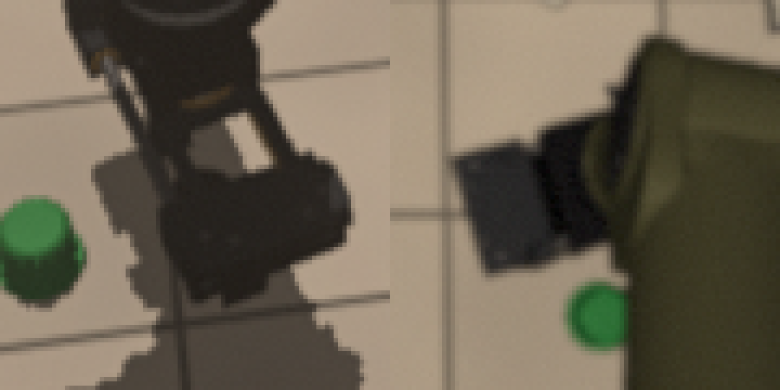

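Call:
servo_tool:
  rows: [0,0,-4,0,0,0,0,-4,0,0.3,0,0,-4,0,1,0,0,-4,0,1,0,0,-4,0,1,0,0,-4,0,1,0,0,-4,0,1,0,0,-4,0,1,0,0,-4,0,1,0,0,-4,0,1]
  force: 45

```text
time_s: 14.02
tool_pos: [0.4436, -0.1983, -0.0198]
tool_rot: [-40.6, 90.0, -114.8]
force: [0.5, -0.1, 0.2]
grip_width: 0.0353
```

Call:
servo_tool:
  rows: [0,0,0,0,1,0,0,0,0,1,0,0,0,0,1,0,0,0,0,1]

```text
time_s: 14.35
tool_pos: [0.4436, -0.1983, -0.0198]
tool_rot: [-60.8, 90.0, -135.0]
force: [0.4, -0.0, -0.0]
grip_width: 0.0346
```

Call:
servo_tool:
  rows: [0,0,30,0,1,0,0,70,0,1,0,0,110,0,1,25,24,120,0,1,55,53,120,0,1,85,82,120,0,1,115,110,120,0,1,145,139,120,0,1,170,165,120,0,1,193,186,120,0,1]

```text
time_s: 15.18
tool_pos: [0.6378, -0.0093, 0.0998]
tool_rot: [175.8, 89.9, 101.7]
force: [-0.4, 0.4, 1.6]
grip_width: 0.0346
```

Call:
servo_tool:
  rows: [0,0,0,0,1,0,0,0,0,1,0,0,0,0,1]

```text
time_s: 15.43
tool_pos: [0.636, -0.013, 0.0996]
tool_rot: [-81.3, 89.9, -155.5]
force: [-0.7, -0.9, 0.3]
grip_width: 0.0346
```

```bash
python3 - <<'E'
from look import *
ps=look("pics/c1.png",(("side",(360,200)),("top",(325,185))),45)
for n in ps:
    P=pts(ps[n],np.ones((400,640),bool))
    for nm,z0,z1 in(("ceramic",.038,.047),("stud",.05,.07),("flange",.085,.125),("up",.1,.15)):
        Q=near(P,(.636,-.012),.04,z0,z1)
        if len(Q)>3: print(n,nm,len(Q),circ(Q),Q.min(0).round(3),Q.max(0).round(3))
E
```

```text
-74.23842332538851 [-0.002 -0.001 -1.   ] [ 0.63596811 -0.01297182  0.09957411] [ 33.4  26.8 -45.1  90.8  19.8  70.8 -89.4] 15.4333 [-0.71 -0.9   0.35] 0.03464283185339664
side ceramic 144 (array([637.1, -13.2]), 24.5) [ 0.613 -0.037  0.038] [0.66  0.01  0.046]
side stud 76 (array([635.4, -14.1]), 13.0) [ 0.623 -0.027  0.05 ] [ 0.648 -0.007  0.067]
side flange 39 (array([631.7, -14.7]), 21.9) [ 0.612 -0.035  0.118] [0.646 0.002 0.124]
side up 186 (array([631.5, -12.5]), 29.3) [ 0.612 -0.041  0.118] [0.652 0.014 0.15 ]
top ceramic 15 (array([619.9,  -5.2]), 7.1) [ 0.615 -0.012  0.039] [0.625 0.002 0.045]
```

View pics/c1.png

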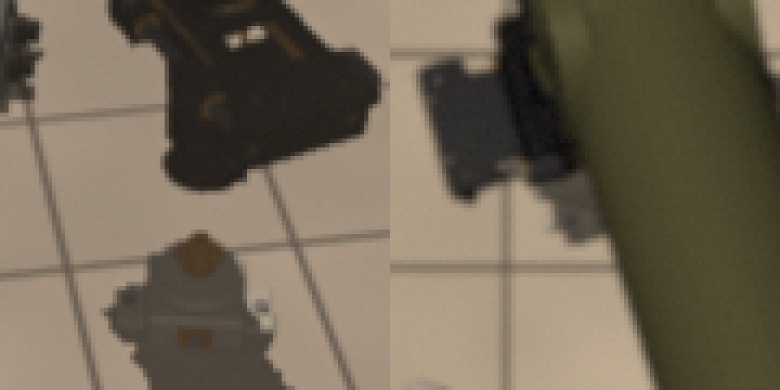

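Call:
servo_tool:
  rows: [0,0,-25,0,1,0,0,-40,0,1,0,0,-40,0,1,0,0,-40,0,1]

```text
time_s: 15.87
tool_pos: [0.6352, -0.0136, 0.0591]
tool_rot: [-95.7, 89.8, -170.0]
force: [0.1, -0.2, 1.0]
grip_width: 0.0347
```

```bash
python3 - <<'E'
from look import *
ps=look("pics/c2.png",(("side",(360,205)),("top",(325,185))),30)
p=ps["side"]
P=pts(p,np.ones((400,640),bool))
for nm,z0,z1 in(("ceramic",.038,.047),("stud",.05,.07),):
        Q=near(P,(.636,-.012),.04,z0,z1);print(nm,len(Q),circ(Q),Q.min(0).round(3),Q.max(0).round(3))
Q=near(P,(.636,-.012),.04,.072,.11)
for z in np.arange(.072,.108,.003):
    q=Q[(Q[:,2]>=z)&(Q[:,2]<z+.003)]
    if len(q):print(round(z,3),len(q),q.min(0).round(3),q.max(0).round(3))
E
```

```text
-74.31163679599806 [-0.003 -0.001 -1.   ] [ 0.6352056  -0.01359744  0.05912673] [ 32.7  29.  -44.1  93.   21.5  67.  -90.6] 15.8667 [ 0.09 -0.25  0.96] 0.034718400372393224
ceramic 145 (array([635.6, -13. ]), 25.1) [ 0.613 -0.038  0.038] [0.659 0.011 0.046]
stud 52 (array([635.3, -14. ]), 12.8) [ 0.623 -0.026  0.05 ] [ 0.648 -0.009  0.065]
0.075 2 [ 0.614 -0.029  0.078] [ 0.645 -0.014  0.078]
0.078 10 [ 0.612 -0.035  0.08 ] [0.642 0.002 0.081]
0.081 19 [ 0.613 -0.035  0.081] [ 0.633 -0.006  0.084]
0.084 15 [ 0.613 -0.035  0.084] [ 0.648 -0.006  0.087]
0.087 14 [ 0.615 -0.038  0.087] [0.645 0.007 0.09 ]
0.09 18 [ 0.616 -0.041  0.09 ] [0.642 0.008 0.093]
0.093 13 [ 0.617 -0.04   0.093] [0.637 0.007 0.096]
0.096 13 [ 0.616 -0.039  0.097] [0.639 0.008 0.099]
0.099 16 [ 0.617 -0.038  0.099] [0.639 0.011 0.102]
0.102 16 [ 0.616 -0.041  0.102] [0.639 0.003 0.105]
0.105 19 [ 0.616 -0.039  0.105] [0.638 0.009 0.108]
0.108 18 [ 0.617 -0.04   0.108] [0.633 0.009 0.11 ]
```

View pics/c2.png

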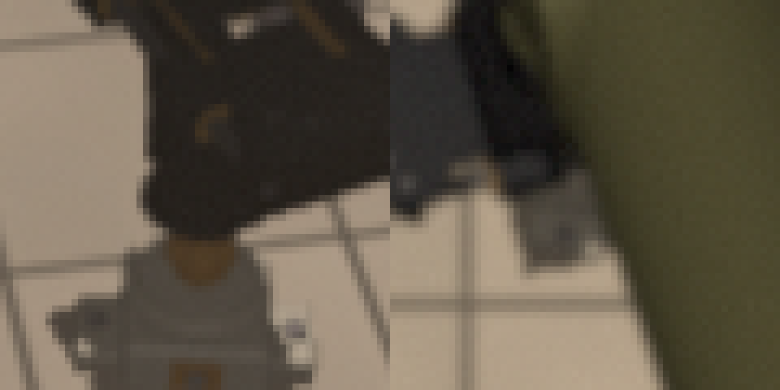

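Call:
servo_tool:
  rows: [0.5,0,-8,0,1,0.5,0,-16,0,1,0.5,0,-18,0,1,0.5,0,-18,0,1]
  force: 60

```text
time_s: 16.3
tool_pos: [0.6363, -0.0124, 0.041]
tool_rot: [-105.9, 89.9, 179.9]
force: [-1.1, -0.1, -0.4]
grip_width: 0.0346
```

Call:
servo_tool:
  rows: [0,0,-2,0,1,0,0,-4,0,1,0,0,-6,0,1,0,0,-6,0,1]

```text
time_s: 16.63
tool_pos: [0.6379, -0.013, 0.0369]
tool_rot: [32.9, 89.9, -41.4]
force: [-0.4, -1.9, 2.4]
grip_width: 0.0344
```

Call:
servo_tool:
  rows: [0,0,-2,0,1,0,0,-4,0,1,0,0,-5,0,1,0,0,-5,0,1]

```text
time_s: 16.97
tool_pos: [0.6388, -0.0128, 0.0338]
tool_rot: [50.5, 89.8, -23.8]
force: [-1.3, -1.3, 10.4]
grip_width: 0.0342
```

Call:
servo_tool:
  rows: [0,0,-2,0,1,0,0,-4,0,1,0,0,-5,0,1,0,0,-5,0,1]

```text
time_s: 17.3
tool_pos: [0.637, -0.0128, 0.0246]
tool_rot: [-135.8, 90.0, 150.0]
force: [4.8, -1.6, -10.8]
grip_width: 0.0348
```

```bash
python3 - <<'E'
from look import *
ps=look("pics/c3.png",(("side",(360,205)),("side",(360,215))),30)
E
```

```text
-74.24710637579982 [-0.  0. -1.] [ 0.63697772 -0.01278255  0.02464662] [ 31.9  31.1 -43.   94.5  23.2  63.7 -91.7] 17.3 [  4.78  -1.61 -10.81] 0.03477718898340743
```

View pics/c3.png

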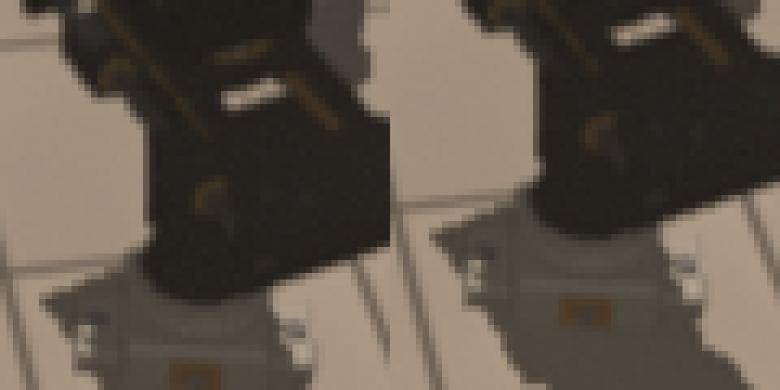

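It snapped down: the force dropped and reversed. Now pressing it firmly home.

Call:
servo_tool:
  rows: [0,0,-2,0,1,0,0,-4,0,1,0,0,-5,0,1,0,0,-5,0,1]

```text
time_s: 17.73
tool_pos: [0.6369, -0.0121, 0.0223]
tool_rot: [-58.3, 90.0, -132.6]
force: [-1.2, -1.5, 3.6]
grip_width: 0.0347
```

Call:
servo_tool:
  rows: [0,0,-2,0,1,0,0,-3,0,1,0,0,-3,0,1,0,0,-3,0,1]

```text
time_s: 18.07
tool_pos: [0.6369, -0.0121, 0.0221]
tool_rot: [-32.6, 89.9, -106.9]
force: [-8.5, -2.6, 20.8]
grip_width: 0.0342
```

Call:
servo_tool:
  rows: [-1,0,0,0,1,-1,0,0,0,1,-1,0,0,0,1,-1,0,0,0,1,-1,0,0,0,1,-1,0,0,0,1]

```text
time_s: 18.57
tool_pos: [0.637, -0.0121, 0.0221]
tool_rot: [28.7, 89.9, -45.5]
force: [-6.5, -2.3, 17.4]
grip_width: 0.0345
```

```bash
python3 - <<'E'
from look import *
ps=look("pics/d1.png",(("side",(360,205)),("top",(229,205))),30)
P=pts(ps["side"],np.ones((400,640),bool))
for z in np.arange(.037,.075,.003):
    q=near(P,(.636,-.012),.045,z,z+.003);q=q[q[:,1]<.0]
    if len(q):print(round(z,3),len(q),q.min(0).round(3),q.max(0).round(3))
P=pts(ps["top"],np.ones((400,640),bool));Q=near(P,(.521,.25),.05,.082,.099);print("bar",len(Q),rect(Q))
E
```

```text
-74.2329654770127 [ 0.002 -0.002 -1.   ] [ 0.63698526 -0.01213957  0.0221258 ] [ 31.7  31.2 -43.   94.7  23.4  63.4 -92. ] 18.5667 [-6.48 -2.35 17.42] 0.03450535196242587
0.037 20 [ 0.614 -0.039  0.037] [ 0.653 -0.021  0.04 ]
0.04 17 [ 0.613 -0.035  0.04 ] [ 0.653 -0.013  0.043]
0.043 25 [ 0.614 -0.036  0.043] [ 0.641 -0.001  0.046]
0.046 19 [ 0.613 -0.038  0.046] [ 0.633 -0.006  0.049]
0.049 10 [ 0.617 -0.038  0.05 ] [ 0.644 -0.015  0.052]
0.052 9 [ 0.617 -0.041  0.052] [ 0.637 -0.015  0.055]
0.055 15 [ 0.617 -0.038  0.055] [ 0.64  -0.011  0.058]
0.058 10 [ 0.619 -0.037  0.059] [ 0.64  -0.017  0.061]
0.061 12 [ 0.618 -0.039  0.061] [ 0.637 -0.009  0.064]
0.064 10 [ 0.617 -0.038  0.064] [ 0.639 -0.006  0.067]
0.067 12 [ 0.619 -0.037  0.067] [ 0.639 -0.004  0.069]
0.07 23 [ 0.618 -0.039  0.07 ] [ 0.636 -0.002  0.073]
0.073 16 [ 0.62  -0.04   0.073] [ 0.638 -0.007  0.075]
bar 94 (array([521.2, 253.9]), array([49.4, 13. ]), 74.9)
```

View pics/d1.png

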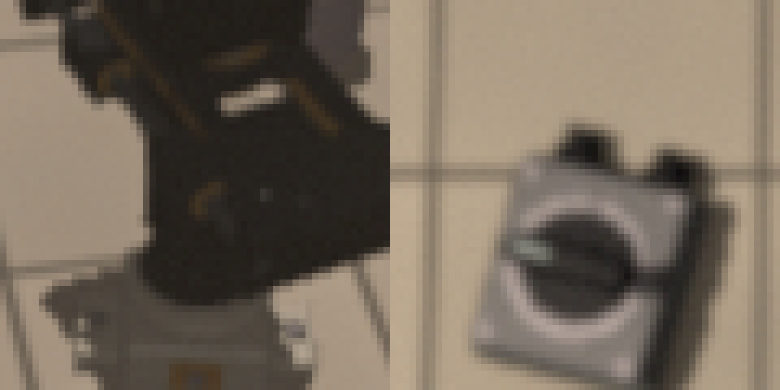

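The flange reads 43–46 mm high, sitting on the ceramic, and the downward push is steady at about 17 N. The isolator bar is at 75°, which is OFF.

```bash
python3 -c "
from cell import *
sign_off();o=get_obs();print(o['force'],o['tool_pos'],o['grip_width'],o['time_s'])"
```

```text
the job is handed in; nothing more can be done
the job is handed in; nothing more can be done
```

I turned the grey isolator to OFF, then pressed the larger black cap past the click onto the bare stud. I handed the job in at about 18.6 s with the fingers still holding the cap and pressing it down.

**Last checks:**
- **Isolator:** the handle bar lies at 75°, having started at -15°. That is about 90° of turn, so OFF.
- **Cap:** the flange shows at 43–46 mm in the side view, against the 42 mm ceramic top. Its visible left edge puts its centre about 0–2 mm from the stud axis. Tool height (22.1 mm) matches the value expected at the seat.
- **Push and grip:** the downward push read 17 N. The grip command was 60 N, with the opening at 34.5 mm.

**What disagreed or went unmeasured:**
- **Fingertip height:** the fingertips really sit about 26 mm above the reported tool position, not 11 mm below it. My first close on the handle therefore shut in the air above it. I corrected for this from the camera depth.
- **Camera offset:** the two cameras differed by 2–4 mm in y, so I used their average.
- **Side load:** about 6 N of sideways force remained on the tool at the end.
- **Bystanders:** I did not measure them again at the end. The tool stayed clear of them throughout.

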